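# Ring test of three bonsai pots

### The job

Check three bonsai pots for cracks by their ring: with the fingertips lightly tap the rim of the oval pot on the turntable, then the rim of the tall square pot, then the rim of the round pot, in that order, coming down on each rim slowly from above. Only tap them: do not grip, lift, tip or push the pots along. Do not touch the six-sided pot or the low rectangular pot, and leave everything else where it is.

Things in the scene. Friction and masses are not known exactly. Their poses are not given: they have to be found in the camera images.
- turntable: round black display turntable, 280 mm across, with a braided straw mat on it; it does not turn. Mat top 30 mm above the bench. Origin: centre of the underside.
- oval_pot: oval terracotta bonsai pot, loose, 0.6 to 0.95 kg, upright on the straw mat; straight long sides, half-round ends: 174 mm long (its y) x 114 mm wide (its x) over the lip, 65 mm high. Body origin: centre of the underside (bottom of the feet), z up. Open on top; flat lip (rim) 14 mm wide, its middle line 50 mm from the centre along x, 80 mm along y; inside 47 mm deep.
- square_pot: the tall square bonsai pot, terracotta, loose, 0.6 to 0.95 kg, upright on the bench: 94 x 94 mm over the lip (x and y along its sides), 105 mm high. Body origin: centre of the underside (bottom of the feet), z up. Open on top; flat lip 14 mm wide, its middle line 40 mm from the centre along x and along y; inside 87 mm deep.
- round_pot: the round bonsai pot, terracotta, loose, 0.35 to 0.6 kg, upright on the bench: 108 mm across the lip, 60 mm high. Body origin: centre of the underside (bottom of the feet), z up. Open on top; flat lip 14 mm wide, its middle line at radius 47 mm; inside 44 mm deep. The tiny thumb pot is also round, but only 42 mm across.
- hex_pot: bystander: six-sided terracotta pot, about 112 mm across its corners, 80 mm high, loose, on the bench. Body origin: centre of the underside (bottom of the feet), z up. 
- tray_pot: bystander: low rectangular terracotta pot, 88 mm along its x by 128 mm along its y over the lip, 45 mm high, loose, on the bench. Body origin: centre of the underside (bottom of the feet), z up. 
- brush: bystander: loose brush 180 mm long lying on the bench near the robot, along its own x.
- thumb_pot: bystander: tiny loose terracotta pot, 42 mm across, 36 mm high, on the bench near the robot.
- tape_measure: bystander: loose black tape measure, 62 x 36 x 60 mm, beyond the turntable.
- glaze_jar: bystander: loose jar, 60 mm across, 85 mm high, beyond the turntable.
- tea_mug: bystander: loose white mug, 80 mm across, 90 mm high, far right of the bench (-y).
- oval_pot_rim (a point): centre of the oval pot's mouth, in the plane of the rim's flat top (empty air), 65 mm above the pot's origin; same axes as the pot. All pots are rigid: nothing gives when tapped, so come down slowly (10 mm/s) and stop at 1 to 2 N. A tap must reach 0.4 N for 0.04 s; the contact's peak (20 N at 10 mm/s, up to 65 N at 30 mm/s) must stay under 50 N.
- square_pot_rim (a point): centre of the square pot's mouth, in the plane of the rim's flat top (empty air), 105 mm above the pot's origin; same axes as the pot
- round_pot_rim (a point): centre of the round pot's mouth, in the plane of the rim's flat top (empty air), 60 mm above the pot's origin; same axes as the pot
Not all that is in view belongs to the job. What is shaped like the round_pot but yellow is not meant. Leave any blue look-alike of the oval_pot alone.

How it is judged (in metres and radians):
On the way, in this order (a step that is already met when the one before it is completed fails the run):
1. the fingers tap the rim of the oval pot on the turntable (0.4 N or more, TCP above the level of the rim) (contact force between the fingers and oval_pot above 0.4 N and z of the grasp point in the frame of oval_pot_rim above 0 m), for 0.04 s.
2. the fingers tap the rim of the tall square pot (0.4 N or more, TCP above the level of the rim) (contact force between the fingers and square_pot above 0.4 N and z of the grasp point in the frame of square_pot_rim above 0 m), for 0.04 s.
3. the fingers tap the rim of the round pot (0.4 N or more, TCP above the level of the rim) (contact force between the fingers and round_pot above 0.4 N and z of the grasp point in the frame of round_pot_rim above 0 m), for 0.04 s.
At the end, for the whole second after the job is handed in: all three pots have been tapped in order and stand upright (within 0.08 rad) and still, each within 12 mm of where it started (distance of each of oval_pot_rim, square_pot_rim, round_pot_rim from where it was at the start of the episode below 0.012 m and angle between each of oval_pot_rim, square_pot_rim, round_pot_rim's own z axis and vertical below 0.08 rad and linear speed of each of oval_pot, square_pot, round_pot below 0.02 m/s); the robot touches nothing.
It fails at once if a pot is struck hard or leaned on (peak contact force over 50 N) (contact force between any of the fingers, the arm and oval_pot above 50 N or contact force between any of the fingers, the arm and square_pot above 50 N or contact force between any of the fingers, the arm and round_pot above 50 N).
It fails at once if a pot is lifted, carried or pushed more than 15 mm, or tipped more than 0.15 rad (distance of any of oval_pot_rim, square_pot_rim, round_pot_rim from where it was at the start of the episode above 0.015 m or angle between any of oval_pot_rim, square_pot_rim, round_pot_rim's own z axis and vertical above 0.15 rad).
It fails at once if the hexagonal or the rectangular pot is touched (over 0.5 N) (contact force between any of the fingers, the arm and hex_pot above 0.5 N or contact force between any of the fingers, the arm and tray_pot above 0.5 N).
It fails at once if a bystander is moved more than 15 mm (distance of any of hex_pot, tray_pot, brush, thumb_pot, tape_measure, glaze_jar, tea_mug from where it was at the start of the episode above 0.015 m).
It also fails if it takes over 54 s, if anything falls off the work surface, if the arm or the gripper's body presses on something with over 40 N, if the wrist force passes 120 N, or if a joint passes its speed limit or range.

### The arm

A 6-joint arm with a two-finger parallel gripper is mounted at the origin on the work surface. World frame = base frame: x ahead of the robot, y to its left, z up, the work surface at z = 0. Lengths are in mm, angles in degrees, forces in N, time in s.
With the tool pointing down it reaches from about 350 to 850 mm from the base axis. Payload 8.1 kg.
Tool frame: the origin (TCP) lies between the finger pads, 19 mm behind the fingertips; this is the grasp point; z points along the fingers, y is the line along which they close (so a half turn about z gives the same grasp; the last joint's range is limited). The gripper opens to 85 mm and grips with 20 to 120 N. Pads are 22 mm wide; open, the fingers measure 114 mm over their backs; the gripper's body (76 mm by 85 mm) begins 54 mm behind the grasp point. The pads swing forward as they close: fully open they stand 13 mm farther back than shut.
Start: joints at [72.399, 7.471, 85.268, -0, 87.261, -4.893], TCP at [131.969, 585.312, 249.992] pointing down, gripper open.
Joint ranges: [-169.43, 169.43], [-51.17, 129.36], [1.28, 143.12], [-76.62, 256.62], [0, 156.53], [-152.29, 152.29]. Speed limits (degrees/s): [136.94, 136.94, 159.86, 180, 180, 180].

### API

Orientations are given as a 3x3 rotation matrix whose columns are the frame's x, y, z axes.
In Python, from bench import * gives the robot as it stands.
- The arm moves only by the shell command python3 -m creep 'ROWS' [OPENING] [FORCE]. ROWS is JSON, one flat list of numbers, 4 for each row, row after row: the shift along the tool's x, y, z in units of 0.3 m (1.0 is 0.3 m), then the turn about the tool's z in units of pi/2 rad (1.0 is pi/2 rad). In form: [dx, dy, dz, twist, dx, dy, dz, twist, ...]. A call has 1 to 5 rows; each row is the pose to reach, as a shift and turn from the pose commanded when the call began, along the tool's axes at that moment; what a row does not reach only later rows make up. A row lasts 1/8 s, in which the tool goes at most 62.5 mm and 10.7 degrees, less where a joint would pass 70% of its speed; a pose out of reach is approached as far as the arm can. A call with a number of a shift or a turn outside -1 to 1 is refused whole. A call with a gripper value outside its range is refused whole. OPENING is the opening, from -1 (shut) to 1 (fully open), set as the call begins (- or left out, the last holds). The fingers move at their own pace and stop on an object; FORCE is the grip in N (left out, the last holds). Time passes only in rows, so rows that repeat a pose let the fingers close. It gives the time, the measured TCP pose, the force, the opening and the grip force at its end, in the units of the state.
- sense(): the state, without advancing time (a new reading comes with each control period).
- grab_frame(name): name is "side" or "top"; returns the picture (400x640x3 uint8, red, green, blue); there is no depth.
- get_calibration(name): a dict with "fx", "fy", "cx", "cy" (pixels), "k1" (the pictures are not rectified: a ray, as slopes to the right and down, at radius r is drawn at 1 + k1 r^2 times it, then the intrinsics apply), "rvec" (rotation vector, rad) and "tvec" (3), from world to camera coordinates, as OpenCV has them. Camera axes: x right, y down, z forward; pixel columns grow to the right and rows downward; lengths in mm; the calibration is good to about 2 mm. A picture is of the moment at which its call begins. get_calibration takes no time and is no camera call.
- job_done(): hands the job in; it is judged then, once.
The state is a dict: "clock": time; "q": joint angles; "qvel": joint speeds; "tau": joint torques, N m; "ee_pos": TCP position; "tool_rot": TCP orientation; "contact_force": force on the tool from outside, world axes, zero at the start; "ft_torque": the same for the moment, N m; "gripper_width": finger opening in mm; "grasp_force": force on a finger pad.
Only numpy, scipy, OpenCV 4.12 (cv2) and the standard library are available. Lean on these libraries where they do the work, as an engineer would, in place of code of your own. Each camera call takes 0.05 s, during which the arm holds its last target. There are 200 camera calls.

## Working session

There is one attempt and no reset: what is moved stays moved. The work goes in short steps, Python scripts to look and compute and a shell command to move; the robot and the scene stay as the last step left them, time stands still between calls to the robot, and variables do not carry over. Pictures are saved under pics/ and viewed, at most 10 in all, crops included, and the job is handed in when it is done.

```bash
mkdir -p pics; ls
python3 - <<'E'
from bench import *
import cv2
for n in("top","side"):
    im=grab_frame(n); cv2.imwrite(f"pics/{n}0.png",im[:,:,::-1]); print(n,get_calibration(n))
s=sense(); print(s)
E
```

```text
pics
top {'fx': 416.7297174877657, 'fy': 416.7297174877657, 'cx': 308.8329792382379, 'cy': 201.8269545946831, 'k1': -0.034605953128437124, 'rvec': array([ 2.13050025, -2.17596016,  0.12484192]), 'tvec': array([  -8.68582246,  493.36847109, 1201.40502645])}
side {'fx': 485.4987098920237, 'fy': 485.4987098920237, 'cx': 317.6430659015621, 'cy': 208.36763360618727, 'k1': -0.08277075067217533, 'rvec': array([ 0.20474715, -2.69936503,  1.48708323]), 'tvec': array([ 493.70567769,  130.5735228 , 1524.48213315])}
{'clock': 0.1, 'q': array([ 7.23987153e+01,  7.51107410e+00,  8.53232425e+01, -1.10359719e-03,
        8.72611343e+01, -4.89208928e+00]), 'qvel': array([ 0.01039759, -0.13583914, -0.17443473,  0.07999136,  0.09271513,
       -0.00165682]), 'tau': array([ 1.50221102e-03, -5.70947564e+01, -5.01944661e+01, -2.42882425e-04,
        8.10372003e-03, -1.09413662e-05]), 'ee_pos': array([131.83626794, 584.86328672, 249.04430118]), 'tool_rot': array([[-9.75499425e-01,  2.20001448e-01, -4.85424386e-04],
       [ 2.20001949e-01,  9.75498130e-01, -1.59375672e-03],
       [ 1.22901796e-04, -1.66150307e-03, -9.99998612e-01]]), 'contact_force': array([-0.2120092 ,  0.37180747,  0.3851555 ]), 'ft_torque': array([-0.00620253, -0.02084257, -0.04818943]), 'grasp_force': 0.0, 'gripper_width': 85.27386260690578}
```

View pics/top0.png

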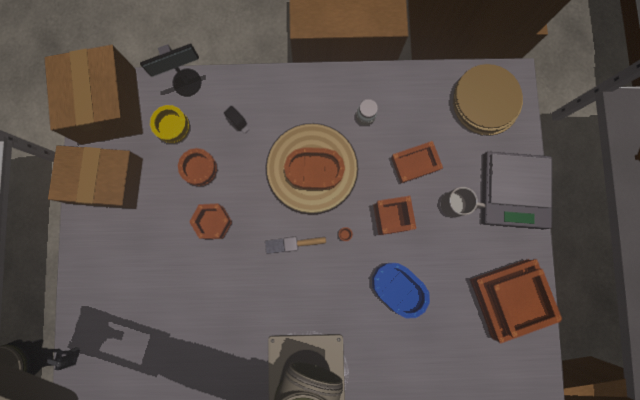

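View pics/side0.png

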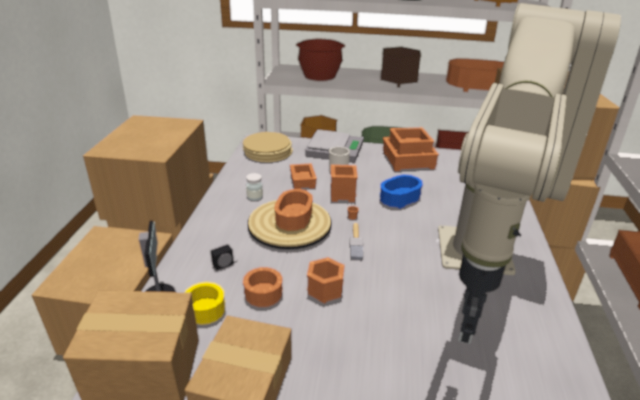

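The top view has image up as +x and image left as +y. It shows the oval pot at (314,169) on the mat, the square pot at (396,215), the round pot at (197,167), the hex pot at (210,222) and the tray at (417,162). The decoys are yellow (170,124) and blue (401,290). The side view agrees: oval (294,210), square (344,182), round (263,287). The gripper is clear of all of them at the lower right.

```bash
cat > h.py <<'E'
import numpy as np, cv2
from bench import *
def cam(n):
    c=get_calibration(n); K=np.array([[c['fx'],0,c['cx']],[0,c['fy'],c['cy']],[0,0,1]])
    return K,np.array([c['k1'],0,0,0,0.]),cv2.Rodrigues(c['rvec'])[0],np.array(c['tvec'])
def plane(n,px,z):
    K,D,R,t=cam(n); u=cv2.undistortPoints(np.array(px,float).reshape(-1,1,2),K,D).reshape(-1,2)
    d=np.c_[u,np.ones(len(u))]@R; o=-R.T@t
    return o+d*((z-o[2])/d[:,2])[:,None]
def proj(n,P):
    K,D,R,t=cam(n); return cv2.projectPoints(np.array(P,float).reshape(-1,1,3),R,t,K,D)[0].reshape(-1,2)
E
python3 - <<'E'
from h import *
K,D,R,t=cam("top"); print("cam",-R.T@t)
im=cv2.imread("pics/top0.png"); hsv=cv2.cvtColor(im,cv2.COLOR_BGR2HSV)
m=cv2.inRange(hsv,(0,110,40),(14,255,255))
cs,_=cv2.findContours(m,cv2.RETR_EXTERNAL,cv2.CHAIN_APPROX_NONE)
for name,c0,z in(("oval",(314,169),95),("square",(396,215),105),("round",(197,167),60),("hex",(210,222),80),("tray",(417,162),45)):
    c=max((c for c in cs if cv2.pointPolygonTest(c,c0,True)>-8),key=cv2.contourArea)
    h=cv2.convexHull(c).reshape(-1,2); P=plane("top",h,z)[:,:2].astype(np.float32)
    print(name,cv2.boundingRect(c),cv2.minAreaRect(P),cv2.minEnclosingCircle(P))
ms=[]
vis=im[130:250,170:450].copy()
cv2.imwrite("pics/crop.png",cv2.resize(vis,None,fx=2.8,fy=2.8,interpolation=cv2.INTER_CUBIC))
E
```

```text
cam [ 340.35067227  -27.80999648 1253.09614688]
oval (284, 147, 61, 42) ((583.0067749023438, -36.116615295410156), (170.0145263671875, 118.2529525756836), 88.73900604248047) ((585.5177612304688, -36.10401916503906), 85.54258728027344)
square (377, 196, 39, 38) ((442.6544494628906, -259.8538513183594), (93.24031066894531, 94.26685333251953), 7.325052261352539) ((443.41546630859375, -260.2286376953125), 63.42746353149414)
round (178, 149, 39, 36) ((603.5322875976562, 310.2182922363281), (105.08935546875, 103.11248779296875), 44.91541290283203) ((604.8133544921875, 305.8709411621094), 57.777313232421875)
hex (190, 204, 40, 35) ((439.37091064453125, 264.6954345703125), (98.34140014648438, 106.85504150390625), 62.191612243652344) ((440.9971618652344, 263.1099548339844), 55.741790771484375)
tray (393, 141, 50, 41) ((605.5777587890625, -341.8470458984375), (87.86611938476562, 128.4150848388672), 17.660537719726562) ((605.4462890625, -341.7805480957031), 75.35177612304688)
```

View pics/crop.png

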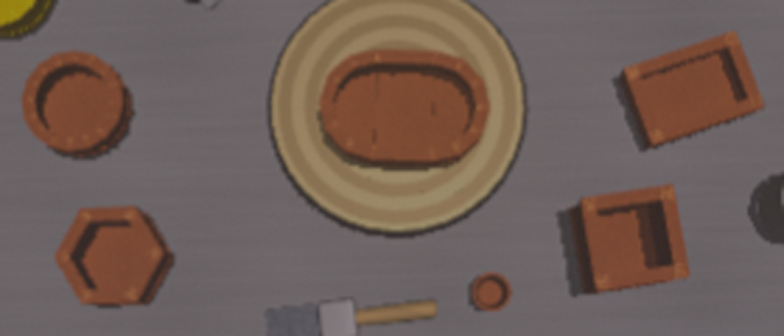

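The crop agrees with the fits: round rim centre near crop (75,103), oval (404,110), square (634,238). The hull sizes match the spec to within a few mm. I'll shut the fingers, travel high, and stop above the near long side of the oval rim at about (534,-36).

```bash
python3 -c "
from h import *
print(plane('top',[(196.8,166.8)],60))"
python3 -m creep '[-0.11,-0.11,0,0,-0.23,-0.23,0,0,-0.35,-0.34,0,0,-0.47,-0.46,0,0,-0.59,-0.575,0,0]' -1 20
python3 -m creep '[-0.12,-0.115,0,0,-0.235,-0.23,0,0,-0.35,-0.345,0,0,-0.47,-0.46,0,0,-0.59,-0.575,0,0]'
```

```text
[[600.00543525 306.97195646  60.        ]]
clock: 0.72
ee_pos: [267.1, 376.5, 249.6]
tool_rot: [[-0.976, 0.22, -0.0], [0.22, 0.976, -0.0], [0.0, -0.001, -1.0]]
contact_force: [1.3, 0.5, 0.4]
gripper_width: 0.1
grasp_force: 0.0
clock: 1.35
ee_pos: [401.9, 169.4, 249.8]
tool_rot: [[-0.976, 0.22, -0.0], [0.22, 0.976, 0.0], [0.0, 0.0, -1.0]]
contact_force: [1.1, 0.6, 1.2]
gripper_width: -0.1
grasp_force: 0.0
```

```bash
python3 -m creep '[-0.12,-0.115,0,0,-0.235,-0.23,0,0,-0.35,-0.345,0,0,-0.47,-0.46,0,0,-0.583,-0.576,0,0]'
python3 -m creep '[0,0,0.1,0,0,0,0.2,0,0,0,0.3,0,0,0,0.37,0,0,0,0.4,0]'
python3 -m creep '[0,0,0,0,0,0,0,0]'
python3 - <<'E'
from h import *
import time
s=sense();print(s['ee_pos'],s['contact_force'])
for n in("top","side"):
    im=grab_frame(n); u,v=proj(n,[534,-36,95])[0].astype(int); print(n,u,v)
    cv2.imwrite(f"pics/{n}1.png",cv2.resize(im[max(v-60,0):v+60,u-60:u+60,::-1],None,fx=3.3,fy=3.3))
a=cv2.imread("pics/top1.png");b=cv2.imread("pics/side1.png");cv2.imwrite("pics/t1.png",np.hstack([a,b]))
E
```

```text
clock: 1.98
ee_pos: [534.5, -37.7, 249.5]
tool_rot: [[-0.975, 0.22, -0.001], [0.22, 0.975, 0.0], [0.001, 0.0, -1.0]]
contact_force: [1.1, 0.3, -0.2]
gripper_width: -0.0
grasp_force: 0.0
clock: 2.6
ee_pos: [532.7, -36.0, 128.0]
tool_rot: [[-0.975, 0.22, -0.003], [0.22, 0.975, 0.001], [0.003, -0.0, -1.0]]
contact_force: [1.0, -0.1, 0.1]
gripper_width: -0.0
grasp_force: 0.0
clock: 2.85
ee_pos: [534.7, -36.2, 131.2]
tool_rot: [[-0.976, 0.22, 0.002], [0.22, 0.976, -0.0], [-0.002, 0.0, -1.0]]
contact_force: [-0.3, 0.6, -0.8]
gripper_width: -0.2
grasp_force: 0.0
[534.73109751 -36.23821475 131.15962854] [-0.34702285  0.62236796 -0.7821473 ]
top 314 184
side 308 203
```

View pics/t1.png

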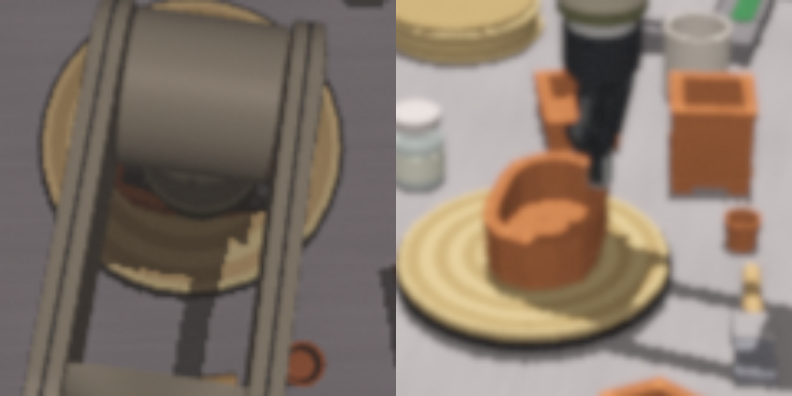

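The side crop shows the shut fingertips at (600,183), just above the near long side of the oval rim at (607,195). The top view is hidden by the arm. Now I'll descend slowly.

```bash
python3 -m creep '[0,0,0.007,0,0,0,0.014,0,0,0,0.021,0,0,0,0.028,0,0,0,0.034,0]' | egrep 'pos|force'
python3 -m creep '[0,0,0.0035,0,0,0,0.007,0]' | egrep 'pos|force'
```

```text
ee_pos: [533.9, -36.1, 119.6]
contact_force: [-0.2, -0.6, 0.5]
grasp_force: 0.0
ee_pos: [534.0, -36.1, 117.6]
contact_force: [-0.2, 1.0, -0.0]
grasp_force: 0.0
```

```bash
python3 -m creep '[0,0,0.004,0,0,0,0.008,0]' | egrep 'pos|contact'
```

```text
ee_pos: [534.0, -36.2, 115.3]
contact_force: [-0.0, 0.6, -1.2]
```

```bash
python3 -m creep '[0,0,0.004,0]' | egrep 'pos|contact'
```

```text
ee_pos: [534.0, -36.2, 114.0]
contact_force: [0.8, -0.8, -0.7]
```

```bash
python3 -m creep '[0,0,0.003,0]' | egrep 'pos|contact'
```

```text
ee_pos: [534.0, -36.2, 113.7]
contact_force: [-4.9, 0.8, 9.3]
```

Contact at TCP z 113.7 with 9 N, well under the limit. I'll ease off slightly for one row, then lift.

```bash
python3 -m creep '[0,0,-0.0005,0]' | egrep 'pos|contact'
python3 -m creep '[0,0,-0.01,0,0,0,-0.03,0,0,0,-0.1,0,0,0,-0.2,0,0,0,-0.3,0]' | egrep 'clock|pos|contact'
```

```text
ee_pos: [534.0, -36.2, 113.8]
contact_force: [-1.8, -0.3, 4.2]
clock: 5.08
ee_pos: [533.9, -36.1, 204.4]
contact_force: [0.2, 0.4, 1.3]
```

```bash
python3 -m creep '[0.03,-0.13,0,0,0.07,-0.27,0,0,0.11,-0.41,0,0,0.15,-0.55,0,0,0.179,-0.669,0,0]' | egrep 'pos|contact'
python3 -m creep '[0,0,0.05,0,0,0,0.1,0,0,0,0.15,0,0,0,0.19,0,0,0,0.217,0]' | egrep 'pos|contact'
python3 -m creep '[0,0,0,0,0,0,0,0]' | egrep 'pos|contact'
python3 - <<'E'
from h import *
n="side"; im=grab_frame(n); u,v=proj(n,[437,-220,105])[0].astype(int); print(u,v)
cv2.imwrite("pics/s2.png",cv2.resize(im[v-60:v+60,u-60:u+60,::-1],None,fx=4,fy=4))
E
```

```text
ee_pos: [436.7, -221.5, 203.9]
contact_force: [0.1, 0.1, -0.1]
ee_pos: [437.3, -219.4, 137.0]
contact_force: [1.0, 0.1, 0.3]
ee_pos: [437.8, -220.3, 138.7]
contact_force: [-0.9, 0.6, 0.4]
344 175
```

View pics/s2.png

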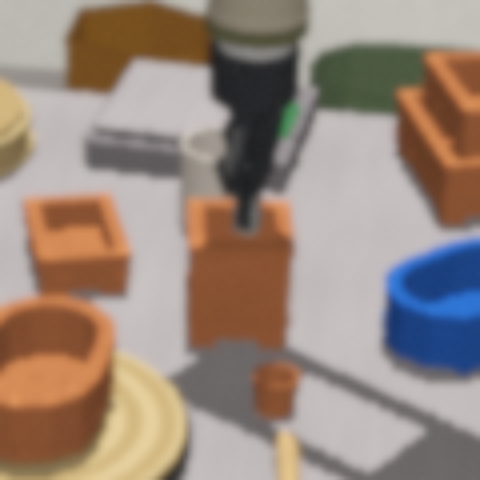

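The fingertips, at crop (245,228), are centred over the front (+y) lip at about (241,240).

```bash
python3 -m creep '[0,0,0.007,0,0,0,0.014,0,0,0,0.021,0,0,0,0.028,0,0,0,0.034,0]' | egrep 'pos|contact'
python3 -m creep '[0,0,0.003,0,0,0,0.006,0]' | egrep 'pos|contact'
```

```text
ee_pos: [437.4, -220.1, 127.8]
contact_force: [-0.7, 0.1, -0.5]
ee_pos: [437.5, -220.2, 126.2]
contact_force: [-0.3, -0.2, -0.1]
```

```bash
python3 -m creep '[0,0,0.003,0]' | egrep 'pos|contact'
```

```text
ee_pos: [437.5, -220.1, 125.3]
contact_force: [-0.6, 0.1, -0.6]
```

```bash
python3 -m creep '[0,0,0.003,0]' | egrep 'pos|contact'
```

```text
ee_pos: [437.5, -220.2, 124.4]
contact_force: [0.2, -0.3, -0.8]
```

```bash
python3 -m creep '[0,0,0.003,0]' | egrep 'pos|contact'
```

```text
ee_pos: [437.5, -220.2, 123.7]
contact_force: [-4.9, 2.5, 8.0]
```

```bash
python3 -m creep '[0,0,-0.0005,0]' | egrep 'pos|contact'
python3 -m creep '[0,0,-0.01,0,0,0,-0.03,0,0,0,-0.1,0,0,0,-0.2,0,0,0,-0.27,0]' | egrep 'clock|pos|contact'
python3 -m creep '[-0.02,0.17,0,0,-0.04,0.34,0,0,-0.055,0.51,0,0,-0.075,0.68,0,0,-0.091,0.843,0,0]' | egrep 'pos|contact'
python3 -m creep '[-0.02,0.17,0,0,-0.04,0.34,0,0,-0.055,0.51,0,0,-0.075,0.68,0,0,-0.091,0.843,0,0]' | egrep 'pos|contact'
python3 -m creep '[0,0,0.1,0,0,0,0.19,0,0,0,0.28,0,0,0,0.34,0,0,0,0.372,0]' | egrep 'pos|contact'
python3 -m creep '[0,0,0,0,0,0,0,0]' | egrep 'pos|contact'
python3 - <<'E'
from h import *
n="side"; im=grab_frame(n); u,v=proj(n,[602,262,60])[0].astype(int); print(u,v)
cv2.imwrite("pics/s3.png",cv2.resize(im[v-60:v+60,u-60:u+60,::-1],None,fx=4,fy=4))
E
```

```text
ee_pos: [437.6, -220.2, 123.8]
contact_force: [0.2, -0.9, 0.5]
clock: 8.62
ee_pos: [437.9, -220.4, 206.6]
contact_force: [0.3, -0.0, 0.4]
ee_pos: [520.3, 22.3, 205.4]
contact_force: [0.6, -0.6, 0.1]
ee_pos: [602.5, 263.0, 205.1]
contact_force: [0.9, -0.5, 0.3]
ee_pos: [601.6, 261.1, 92.2]
contact_force: [-0.6, -0.7, -0.4]
ee_pos: [602.8, 261.5, 94.5]
contact_force: [0.2, 0.8, -0.3]
267 267
```

View pics/s3.png

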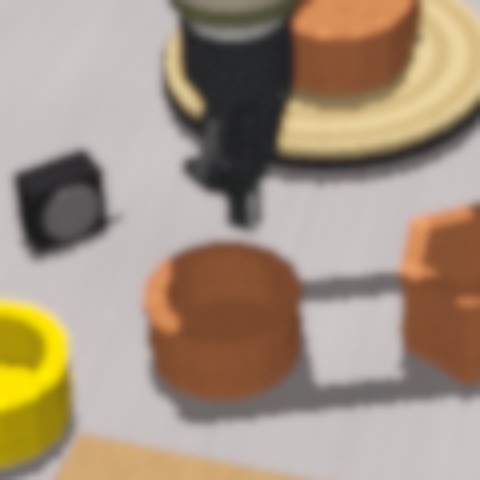

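The fingertips, at crop (243,222), would land close to the outer edge of the round rim, whose far edge is at (228,243). I'll refine the round pot's centre from both views before tapping.

Run:
```python
from h import *
from scipy.optimize import least_squares
P={}
for n,c0 in(("top",(197,167)),("side",(263,285))):
    im=cv2.imread(f"pics/{n}0.png"); hsv=cv2.cvtColor(im,cv2.COLOR_BGR2HSV)
    m=cv2.inRange(hsv,(0,110,40),(14,255,255))
    cs,_=cv2.findContours(m,cv2.RETR_EXTERNAL,cv2.CHAIN_APPROX_NONE)
    c=max((c for c in cs if cv2.pointPolygonTest(c,c0,True)>-8),key=cv2.contourArea)
    h=c.reshape(-1,2).astype(float)
    if n=="side": h=h[h[:,1]<c0[1]-3]      # far half: rim edge only
    X=plane(n,h,60)[:,:2]
    f=lambda p:np.hypot(*(X-p).T)-54.5
    r=least_squares(f,X.mean(0),loss="soft_l1",f_scale=1.5)
    print(n,len(h),r.x,np.abs(r.fun).mean(),h.min(0),h.max(0))
    if n=="top":
        k=(X-r.x)@np.array([1,1])>0      # side away from the shadow/wall
        X=X[k]; print(least_squares(f,r.x).x)
```

```text
top 111 [602.96779148 309.16177369] 2.4669061325497132 [178. 149.] [216. 184.]
[600.6517031  308.46332892]
side 48 [603.91112161 319.24657315] 1.7410814181340946 [244. 268.] [281. 281.]
```

The two views agree on x (603) but differ in y (309 against 319), so I'll tap the −x side of the round rim, where y error only runs along the rim. The square contact may also have been very brief, so I'll re-tap it with a longer hold first to be safe on the order.

```bash
python3 -m creep '[0,0,-0.06,0,0,0,-0.14,0,0,0,-0.24,0,0,0,-0.33,0,0,0,-0.372,0]' | egrep 'pos|contact'
python3 -m creep '[0.02,-0.17,0,0,0.04,-0.34,0,0,0.055,-0.51,0,0,0.075,-0.68,0,0,0.091,-0.843,0,0]' | egrep 'pos|contact'
python3 -m creep '[0.02,-0.17,0,0,0.04,-0.34,0,0,0.055,-0.51,0,0,0.075,-0.68,0,0,0.091,-0.843,0,0]' | egrep 'pos|contact'
python3 -m creep '[0,0,0.07,0,0,0,0.14,0,0,0,0.19,0,0,0,0.22,0,0,0,0.24,0]' | egrep 'pos|contact'
python3 -m creep '[0,0,0,0,0,0,0.006,0,0,0,0.012,0]' | egrep 'pos|contact'
python3 -m creep '[0,0,0.003,0,0,0,0.006,0]' | egrep 'pos|contact'
```

```text
ee_pos: [603.3, 261.7, 208.9]
contact_force: [0.4, 0.3, 1.1]
ee_pos: [518.9, 19.1, 205.0]
contact_force: [0.7, -0.7, -0.1]
ee_pos: [436.6, -221.6, 205.2]
contact_force: [1.4, -0.5, 0.2]
ee_pos: [437.6, -220.0, 132.5]
contact_force: [-0.0, -0.5, 0.9]
ee_pos: [437.8, -220.3, 129.5]
contact_force: [-0.7, -0.5, 0.2]
ee_pos: [437.5, -220.1, 127.3]
contact_force: [0.6, -0.5, -1.3]
```

```bash
python3 -m creep '[0,0,0.003,0,0,0,0.006,0,0,0,0.009,0]' | egrep 'pos|contact'
```

```text
ee_pos: [437.5, -220.1, 124.5]
contact_force: [-0.2, -0.6, 1.0]
```

```bash
python3 -m creep '[0,0,0.002,0,0,0,0.003,0]' | egrep 'pos|contact'
```

```text
ee_pos: [437.5, -220.1, 123.8]
contact_force: [-1.3, 0.9, 3.3]
```

```bash
python3 -m creep '[0,0,0.0005,0]' | egrep 'pos|contact'
python3 -m creep '[0,0,0,0]' | egrep 'pos|contact'
```

```text
ee_pos: [437.4, -220.1, 123.7]
contact_force: [-2.4, 1.7, 4.2]
ee_pos: [437.4, -220.1, 123.7]
contact_force: [-2.2, 0.9, 3.0]
```

The square pot held 3–4 N for over 0.25 s, so that tap is certain. Lifting, then on to the −x side of the round rim at (556,313).

```bash
python3 -m creep '[0,0,-0.01,0,0,0,-0.03,0,0,0,-0.1,0,0,0,-0.2,0,0,0,-0.27,0]' | egrep 'clock|pos|contact'
python3 -m creep '[0,0.18,0,0,0,0.365,0,0,0,0.55,0,0,0,0.73,0,0,0.003,0.91,0,0]' | egrep 'pos|contact'
python3 -m creep '[0,0.18,0,0,0,0.365,0,0,0,0.55,0,0,0,0.73,0,0,0.003,0.91,0,0]' | egrep 'pos|contact'
python3 -m creep '[0,0,0.1,0,0,0,0.19,0,0,0,0.28,0,0,0,0.34,0,0,0,0.37,0]' | egrep 'pos|contact'
python3 -m creep '[0,0,0,0,0,0,0,0]' | egrep 'pos|contact'
python3 - <<'E'
from h import *
n="side"; im=grab_frame(n); u,v=proj(n,[556,313,60])[0].astype(int); print(u,v)
cv2.imwrite("pics/s4.png",cv2.resize(im[v-60:v+60,u-60:u+60,::-1],None,fx=4,fy=4))
E
```

```text
clock: 15.42
ee_pos: [437.9, -220.4, 206.4]
contact_force: [-0.6, -0.1, 0.5]
ee_pos: [497.1, 48.1, 205.2]
contact_force: [0.4, -0.4, 1.5]
ee_pos: [556.2, 314.8, 204.9]
contact_force: [0.7, -0.3, 0.7]
ee_pos: [555.5, 312.7, 92.6]
contact_force: [-0.1, 0.1, 1.4]
ee_pos: [556.6, 313.2, 94.9]
contact_force: [0.2, -0.2, -0.8]
280 281
```

View pics/s4.png

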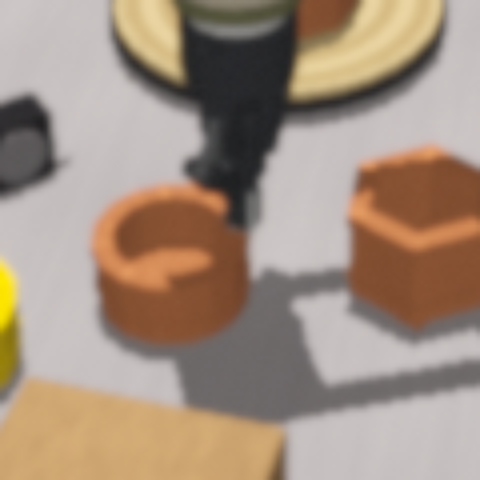

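The tips, at crop (243,215), will land at about (240,240). That is on the right-hand part of the round rim, which spans columns 228–248 there.

```bash
python3 -m creep '[0,0,0.007,0,0,0,0.014,0,0,0,0.021,0,0,0,0.028,0,0,0,0.034,0]' | egrep 'pos|contact'
python3 -m creep '[0,0,0.003,0,0,0,0.006,0]' | egrep 'pos|contact'
```

```text
ee_pos: [555.7, 312.8, 83.1]
contact_force: [0.1, -0.1, 0.5]
ee_pos: [555.8, 312.9, 81.5]
contact_force: [0.3, -0.7, -0.0]
```

```bash
python3 -m creep '[0,0,0.003,0]' | egrep 'pos|contact'
```

```text
ee_pos: [555.9, 312.9, 80.6]
contact_force: [0.4, 0.2, 0.1]
```

```bash
python3 -m creep '[0,0,0.002,0]' | egrep 'pos|contact'
```

```text
ee_pos: [555.8, 312.9, 80.0]
contact_force: [-0.2, 0.6, 0.0]
```

```bash
python3 -m creep '[0,0,0.002,0,0,0,0.004,0]' | egrep 'pos|contact'
```

```text
ee_pos: [555.8, 312.9, 78.8]
contact_force: [0.5, -0.9, 0.2]
```

```bash
python3 -m creep '[0,0,0.002,0]' | egrep 'pos|contact'
```

```text
ee_pos: [555.9, 312.9, 78.8]
contact_force: [-3.5, -2.0, 7.8]
```

```bash
python3 -m creep '[0,0,0,0]' | egrep 'pos|contact'
python3 -m creep '[0,0,0,0]' | egrep 'pos|contact'
```

```text
ee_pos: [555.9, 313.0, 78.8]
contact_force: [-2.0, -1.2, 5.1]
ee_pos: [555.9, 312.9, 78.8]
contact_force: [-2.3, -0.8, 5.2]
```

The round pot held about 5 N for 0.25 s. I'll lift, move aside and check that nothing has shifted.

```bash
python3 -m creep '[0,0,-0.01,0,0,0,-0.03,0,0,0,-0.1,0,0,0,-0.25,0,0,0,-0.4,0]' | egrep 'clock|pos|contact'
python3 -m creep '[0.18,0.12,0,0,0.36,0.24,0,0,0.54,0.36,0,0,0.72,0.48,0,0,0.9,0.6,0,0]' | egrep 'pos|contact'
python3 -m creep '[0.1,0.06,0,0,0.2,0.12,0,0,0.25,0.15,0,0,0.25,0.15,0,0,0.25,0.15,0,0]' | egrep 'clock|pos|contact'
python3 - <<'E'
from h import *
for n in("top","side"):
    im=grab_frame(n)[:,:,::-1]; cv2.imwrite(f"pics/{n}9.png",im)
a=cv2.imread("pics/top0.png");b=cv2.imread("pics/top9.png")
f=lambda i:cv2.inRange(cv2.cvtColor(i,cv2.COLOR_BGR2HSV),(0,110,40),(14,255,255))
for x,y in((314,169),(396,215),(197,167),(210,222),(417,162),(344,234)):
    s=np.s_[y-28:y+28,x-36:x+36] if x!=344 else np.s_[y-12:y+12,x-12:x+12]
    g=lambda i:np.array([cv2.moments(f(i)[s],True)[k] for k in("m10","m01")])/cv2.moments(f(i)[s],True)["m00"]
    print((x,y),np.round(g(b)-g(a),2))
E
```

```text
clock: 19.98
ee_pos: [555.9, 312.9, 200.9]
contact_force: [0.6, 0.2, -0.2]
ee_pos: [339.1, 540.9, 200.5]
contact_force: [0.8, 0.2, -1.2]
clock: 21.22
ee_pos: [278.2, 598.9, 198.6]
contact_force: [-0.0, -0.1, 0.5]
(314, 169) [0.05 0.04]
(396, 215) [ 0.03 -0.03]
(197, 167) [-0.02 -0.01]
(210, 222) [0.02 0.03]
(417, 162) [-0.01  0.01]
(344, 234) [0.1  0.02]
```

View pics/side9.png

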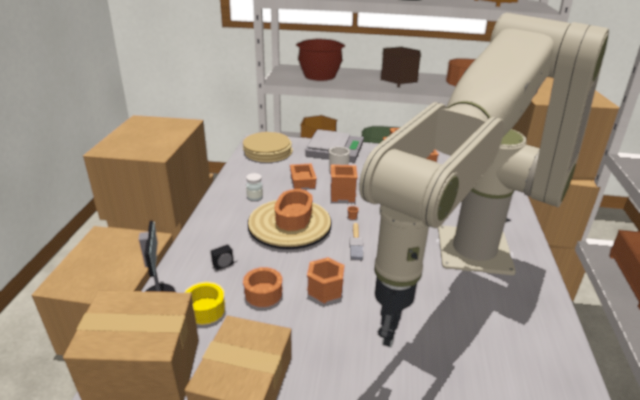

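The side view shows the oval (294,210), square (344,182) and round (263,287) pots where they started. The gripper is clear in free air at (390,320).

```bash
python3 -c "
from bench import *
print(job_done())"
```

```text
the job is handed in; nothing more can be done
None
```

I tapped the oval, square and round pot rims in order (wrist readings 3–9 N; the square a second time, as its first contact was brief). The camera check showed the pots unmoved, and I handed the job in at about 21 s of 54 s; no verdict came back.

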